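Turn the sample carousel to the code reader and scan

TASK

With the fingertips, turn the white carousel by pushing the upright paddles on its rim until the one wide bottle stands squarely in front of the code reader, the small white upright box at the edge of the carousel's round base, then press the scan key on the bench fully down and let go of it. Do not press the key before the bottle is in place, do not push on or lift the bottle or the vials, which stay seated in their pockets, and leave the other things on the bench where they are.

Things in the scene. Friction and masses are not known exactly. Their poses are not given: they have to be found in the camera images.
- housing: Fixed round white base under the carousel, 300 mm diameter, 30 mm high. Origin at the centre of its underside, on the carousel's axis. The code reader, a white upright box 36 x 56 mm, top 90 mm above the bench, is fixed to its edge, centred 170 mm from the axis along the base's -x axis; its dark window looks at the axis.
- read_point (a point): Point in front of the reader where the wide bottle must stand: on the base's -x axis, 65 mm from the carousel's axis, 44 mm above the bench (the height of the carousel's upper face). It stays with the base.
- carousel: White plastic disc, 260 mm diameter, 12 mm thick; turns endlessly either way about the vertical axis through its origin (centre of its underside, 32 mm above the bench). Stays where it is left, no overrun (1 to 2 N at the rim turn it). Pockets with walls 18 mm high, 65 mm from the axis: the wide bottle's along its +x (0 degrees), slim ones at 60, 120, 180, 240, 300. Hub: radius 34 mm.
- paddle (a point): Middle of one of the six equal upright paddles on the rim, 18 mm above the disc's upper face; it turns with the carousel. Paddles are at 30, 90, 150, 210, 270 and 330 degrees (this one at 30), each 26 mm radially (102 to 128 mm from the axis), 10 mm thick, 36 mm high, tops 80 mm above the bench. Push on their flat sides. The gaps between them are about 105 mm.
- control_bottle: The wide bottle: 40 mm diameter, 56 mm tall with its white cap, loose in its pocket in the carousel with about 1.5 mm play, top 100 mm above the bench. Origin at the centre of its underside.
- scan_key (a joint): Travel of the scan key in m: 0 up, 0.006 fully down; it springs back. About 4 N push it fully down.
- scan_key_top (a point): Centre of the top of the scan key, a round grey push button of 32 mm diameter in a low round white housing fixed to the bench; it is pressed straight down.
- vial1: Slim capped vial, 23 mm diameter, 50 mm tall, loose in the carousel's pocket at 60 degrees; origin at the centre of its underside.
- vial2: Slim capped vial, 23 mm diameter, 50 mm tall, loose in the carousel's pocket at 120 degrees; origin at the centre of its underside.
- vial3: Slim capped vial, 23 mm diameter, 50 mm tall, loose in the carousel's pocket at 240 degrees; origin at the centre of its underside.
- vial4: Slim capped vial, 23 mm diameter, 50 mm tall, loose in the carousel's pocket at 300 degrees; origin at the centre of its underside.
- motor: small square stepper motor, 42 x 42 x 63 mm with its shaft, standing on the bench; origin at the centre of its underside. Bystander.
- spare_vial: slim capped vial, 23 mm diameter, 50 mm tall, standing on the bench outside the turntable; origin at the centre of its underside. Bystander.
- screwdriver: screwdriver lying on the bench, about 200 mm long. Bystander.
- screw_tray: open grey plastic tray, 120 x 80 x 30 mm, on the bench. Bystander.
There are look-alikes about, which are no part of the job. What is shaped like the control_bottle but pink or turquoise is not meant.

How it is judged:
By the outcome, as a careful person would: the job done as asked, in the order asked, and still so for the second after the job is handed in, with the robot touching nothing.
It also fails if it takes over 72 s, if anything falls off the work surface, if the arm or the gripper's body presses on something with over 40 N, if the wrist force passes 120 N, or if a joint passes its speed limit or range.

ROBOT

A 6-joint arm with a two-finger parallel gripper is mounted at the origin on the work surface. World frame = base frame: x ahead of the robot, y to its left, z up, the work surface at z = 0. Lengths are in m, angles in rad, forces in N, time in s.
With the tool pointing down it reaches from about 0.25 to 0.725 m from the base axis. Payload 4 kg.
Tool frame: the origin (TCP) lies where the fingers leave the gripper's body, on its centre line; the fingertips stand 73 mm ahead of it and the grasp point (between the pads) lies 54 mm ahead of it (bot.tips_ahead is the z of the fingertips in the tool frame, in m); z points along the fingers, y is the direction in which the jaws open and shut (so a half turn about z gives the same grasp; the last joint's range is limited). The gripper opens to 85 mm and grips with 20 to 120 N. Pads are 22 mm wide; open, the fingers measure 114 mm over their backs; the gripper's body (76 mm by 85 mm) begins 54 mm behind the grasp point. The pads swing forward as they close: fully open they stand 13 mm farther back than shut.
Start: joints at [-1.145, 0.241, 0.005, 1.335, 0, 1.571], TCP at [0.207, -0.455, 0.304] pointing down, gripper open.
Joint ranges: [-2.72, 2.72], [-1.05, 1.87], [-1.09, 1.28], [-1.99, 2.15], [-1.42, 1.44], [-3.14, 3.14]. Speed limits (rad/s): [2.79, 2.79, 3.14, 3.14, 3.14, 3.14].

INTERFACE

Orientations are given as a unit quaternion [x, y, z, w].
In Python, from workcell import readout, camera, get_calibration, order, bot gives the robot as it stands.
- The arm moves only by the tool send_rows, never from a script. Its argument "moves" is a list of rows, each a list of 3 entries, a list of its own where there are three numbers: the shift along the tool's x, y, z in mm, then the turn, a rotation vector about the tool's x, y, z in rad, then the finger opening in mm, from 0 to 85.4. In form: [[[dx, dy, dz], [ax, ay, az], grip], ...]. A call has 1 to 12 rows; each row is the pose to reach, as a shift and turn from the pose measured when the call began, along the tool's axes at that moment; what a row does not reach only later rows make up. A row lasts 1/12 s, in which the tool goes at most 41.7 mm and 7.16 degrees, less where a joint would pass 70% of its speed; a pose out of reach is approached as far as the arm can. A call with a gripper value outside its range is refused whole. The fingers move at their own pace and stop on an object; the grip force is fixed at half the most. Time passes only in rows, so rows that repeat a pose let the fingers close. It gives the time, the measured TCP pose, the force and the opening at its end, in the units of the state.
- readout.get_obs(): the state, without advancing time (a new reading comes with each control period).
- camera(name): name is "scene" or "top" or "wrist"; returns the picture (400x640x3 uint8, red, green, blue); there is no depth.
- get_calibration(name): a dict with "fx", "fy", "cx", "cy" (pixels), "R" (3x3) and "t" (3): a world point X has camera coordinates R X + t. Camera axes: x right, y down, z forward; pixel columns grow to the right and rows downward; lengths in m; the calibration is good to about 2 mm. A picture is of the moment at which its call begins: read the wrist's pose just before it. get_calibration takes no time and is no camera call; for the wrist camera it gives the pose at the moment of the call.
- order.job_done(): hands the job in, once; it reports no verdict.
The state is a dict: "clock": time; "joint_pos": joint angles; "joint_vel": joint speeds; "tau": joint torques, N m; "eef_pos": TCP position; "tool_rot": TCP orientation; "ft_force": force on the tool from outside, world axes, zero at the start; "ft_torque": the same for the moment, N m; "grip_width": finger opening in m.
Only numpy, scipy, OpenCV 4.12 (cv2) and the standard library are available. Lean on these libraries where they do the work, as an engineer would, in place of code of your own. Each camera call takes 0.05 s, during which the arm holds its last target. There are 200 camera calls.

## Working session

There is one attempt and no reset: what is moved stays moved. The work goes in short steps, Python scripts to look and compute and a tool call to move; the robot and the scene stay as the last step left them, time stands still between calls to the robot, and variables do not carry over. Pictures are saved under pics/ and viewed, about 8 in all and at most 12, crops included, and the job is handed in when it is done.

Besides the shell and the picture viewer there is one more tool, called after ">>>" as a command line: name --argument value ..., lists and objects as JSON in quotes. send_rows: Moves the arm, as the interface text tells. Its arguments: {"type":"object","properties":{"moves":{"type":"array","items":{"type":"array"}}},"required":["moves"]}

```bash
mkdir -p pics
python3 - <<'E'
from workcell import readout, camera, get_calibration, order, bot
import cv2,numpy as np
for n in ("top","scene"):
    im=camera(n); cv2.imwrite(f"pics/{n}0.png",im[:,:,::-1]); np.save(f"pics/{n}0.npy",im)
    c=get_calibration(n); print(n,{k:np.round(v,4).tolist() for k,v in c.items()})
s=readout.get_obs(); print(s); print(bot.tips_ahead)
E
```

```text
top {'fx': 444.0052, 'fy': 444.0052, 'cx': 322.7164, 'cy': 194.9722, 'R': [[0.0064, -0.9999, -0.0109], [-0.9916, -0.0049, -0.1291], [0.129, 0.0117, -0.9916]], 't': [0.0551, 0.5911, 1.2766]}
scene {'fx': 462.3585, 'fy': 462.3585, 'cx': 317.7233, 'cy': 200.0567, 'R': [[0.3852, 0.9228, 0.007], [0.5176, -0.2097, -0.8295], [-0.764, 0.3232, -0.5584]], 't': [-0.2806, -0.2426, 1.6119]}
{'clock': 0.1, 'joint_pos': array([-1.14498182e+00,  2.41359985e-01,  3.90767797e-03,  1.33521984e+00,
        2.20700710e-05,  1.57076477e+00]), 'joint_vel': array([ 1.32311855e-04, -1.77229046e-03,  4.30849590e-03, -9.85239182e-05,
       -2.30361443e-04, -2.72980151e-05]), 'tau': array([ 2.10742355e-04, -3.73137903e+01,  2.53009933e+01,  1.08523355e-02,
        2.51683338e-05, -1.83642737e-05]), 'eef_pos': array([ 0.20636499, -0.45497218,  0.3031093 ]), 'tool_rot': array([ 9.77416975e-01,  2.11317715e-01, -1.87382617e-04, -9.19068998e-04]), 'ft_force': array([-0.40884015, -0.15813891,  0.79997548]), 'ft_torque': array([-0.00158692,  0.01004861, -0.0144996 ]), 'grip_width': 0.08540572420511972}
0.0726
```

View pics/top0.png

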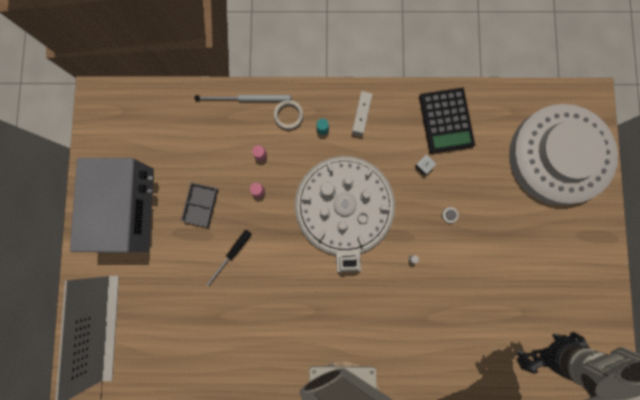

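View pics/scene0.png

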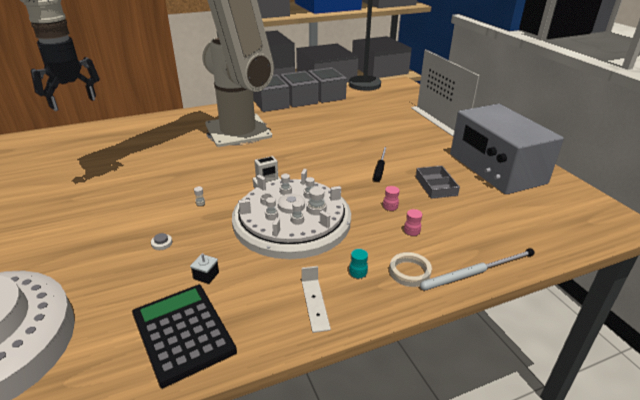

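The top view shows the carousel at about (345,205), the reader at (348,262), the scan key at (451,215), the spare vial at (414,260) and the motor at (426,166). The wide bottle looks to be near (328,190) in top and (317,197) in scene. The look-alikes are pink at (259,152) and (256,190), and turquoise at (322,126). Next I'll check this in enlarged crops.

Run:
```python
import cv2,numpy as np
t=cv2.imread("pics/top0.png")[150:280,285:415]; s=cv2.imread("pics/scene0.png")[145:265,222:362]
a=cv2.resize(t,(600,600),interpolation=cv2.INTER_CUBIC)
cv2.imwrite("pics/tc.png",a)
cv2.imwrite("pics/sc.png",cv2.resize(s,(700,600),interpolation=cv2.INTER_CUBIC))
```

```text
(no output)
```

View pics/tc.png

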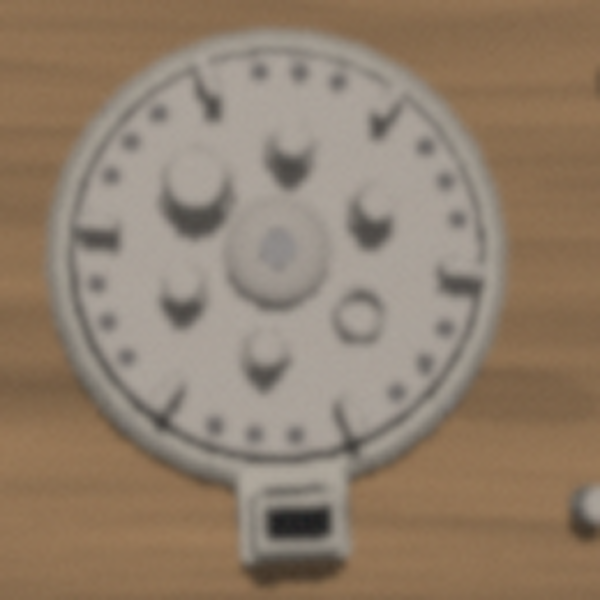

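View pics/sc.png

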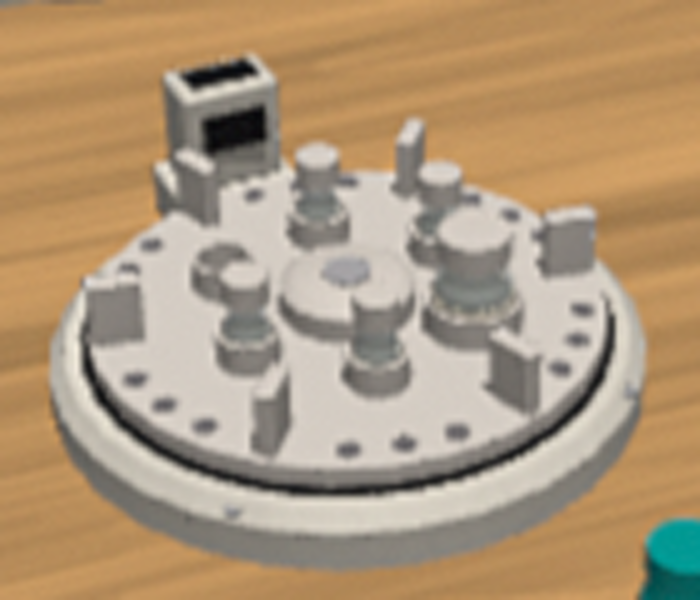

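The crops show the wide bottle in the white disc at crop (197,180) top and (475,240) scene. The empty pocket is opposite it, at (358,317) in the top crop, which agrees with the description. The reader is at (297,515), and six paddles are visible. Next come rough positions, so I can send the wrist camera closer.

```bash
cat > h.py <<'E'
import numpy as np, cv2
from scipy.spatial.transform import Rotation as Ro
def bp(c,u,v,z):
    R,t=np.array(c["R"]),np.array(c["t"]); C=-R.T@t
    d=R.T@np.array([(u-c["cx"])/c["fx"],(v-c["cy"])/c["fy"],1]); return C+d*(z-C[2])/d[2]
def pr(c,X):
    p=np.atleast_2d(X)@np.array(c["R"]).T+np.array(c["t"]); return np.c_[c["cx"]+c["fx"]*p[:,0]/p[:,2],c["cy"]+c["fy"]*p[:,1]/p[:,2]]
def tri(cs,uvs):
    A=[];b=[]
    for c,(u,v) in zip(cs,uvs):
        R,t=np.array(c["R"]),np.array(c["t"])
        for k,q in ((0,(u-c["cx"])/c["fx"]),(1,(v-c["cy"])/c["fy"])):
            A.append(R[k]-q*R[2]); b.append(q*t[2]-t[k])
    return np.linalg.lstsq(np.array(A),np.array(b),rcond=None)[0]
def totool(s,d): return Ro.from_quat(s["tool_rot"]).inv().apply(d)*1000
E
python3 - <<'E'
from workcell import *
from h import *
T=get_calibration("top");S=get_calibration("scene");k=130/600;k2=0.2
f=lambda u,v:(285+u*k,150+v*k); g=lambda u,v:(222+u*k2,145+v*k2)
print("hub",bp(T,*f(277,250),.06)); print("bottle",bp(T,*f(197,180),.1), tri([T,S],[f(197,178),g(475,228)]))
print("reader",bp(T,*f(297,515),.09)); print("key",bp(T,451,215,.02),tri([T,S],[(451,215),(161.5,239.5)]))
print("hub tri",tri([T,S],[f(277,250),g(346,270)]))
print("spare",bp(T,414,260,.05),"motor",bp(T,428,162,.06))
c=get_calibration("wrist"); s=readout.get_obs()
R,t=np.array(c["R"]),np.array(c["t"]); C=-R.T@t
print("wrist fx",c["fx"],"cam in tool",totool(s,C-s["eef_pos"]),"axis in tool",totool(s,R.T@[0,0,1])/1000,"x",totool(s,R.T@[1,0,0])/1000)
for d in ([1,0,0],[0,1,0],[0,0,1]): print(totool(s,d)/1000)
E
```

```text
hub [ 0.56138753 -0.00678374  0.06      ]
bottle [0.5998878  0.04375052 0.1       ] [0.60242857 0.04664853 0.09878422]
reader [ 0.39710171 -0.01768141  0.09      ]
key [ 0.53495465 -0.32374916  0.02      ] [ 0.53614679 -0.32284735  0.01179461]
hub tri [ 0.56186189 -0.00458537  0.06230218]
spare [ 0.40206237 -0.20538745  0.05      ] motor [ 0.68709216 -0.25017881  0.06      ]
wrist fx 278.96350043235054 cam in tool [ 75.41797067   0.75776082 -68.60187706] axis in tool [-2.93609975e-01 -2.22715150e-04  9.55925276e-01] x [7.23039310e-04 9.99999635e-01 4.55063416e-04]
[ 9.10689577e-01  4.13090698e-01 -7.54733022e-04]
[ 0.41309139 -0.91068796  0.00171743]
[ 2.21292186e-05 -1.87582181e-03 -9.99998240e-01]
```

>>> send_rows --moves '[[[40,-24,0],[0,0,-0.1],0],[[80,-48,0],[0,0,-0.2],0],[[120,-72,0],[0,0,-0.3],0],[[160,-96,0],[0,0,-0.4],0],[[200,-120,0],[0,0,-0.5],0],[[240,-144,0],[0,0,-0.6],0],[[280,-168,0],[0,0,-0.7],0],[[320,-192,0],[0,0,-0.8],0],[[360,-216,0],[0,0,-0.9],0],[[400,-240,0],[0,0,-1.0],0],[[440,-264,0],[0,0,-1.1],0],[[480,-288,0],[0,0,-1.145],0]]'

```text
clock: 1.1
eef_pos: [0.4909, -0.0417, 0.3033]
tool_rot: [0.706, 0.709, 0.0, -0.001]
ft_force: [1.0, -0.4, 0.1]
grip_width: 0.0001
```

>>> send_rows --moves '[[[0,0,0],[0,0,0],0],[[0,0,0],[0,0,0],0]]'

```text
clock: 1.27
eef_pos: [0.4915, -0.0396, 0.3023]
tool_rot: [0.704, 0.71, -0.001, -0.002]
ft_force: [-0.6, -0.4, 0.1]
grip_width: 0.0002
```

Run:
```python
from workcell import *
from h import *
import pickle
s=readout.get_obs(); c=get_calibration("wrist"); im=camera("wrist"); pickle.dump((s,c,im),open("pics/w1.pkl","wb"))
cv2.imwrite("pics/w1.png",cv2.resize(im[:,:,::-1],(800,500)))
print(s["eef_pos"],s["joint_pos"],s["clock"]); print(Ro.from_quat(s["tool_rot"]).as_matrix().round(3))
```

```text
[ 0.49150429 -0.03962144  0.30234161] [-8.10852957e-02  2.29792225e-01 -1.31591232e-02  1.33113294e+00
  1.38091980e-03  1.48081163e+00] 1.2667
[[-0.009  1.    -0.003]
 [ 1.     0.009  0.002]
 [ 0.002 -0.003 -1.   ]]
```

View pics/w1.png

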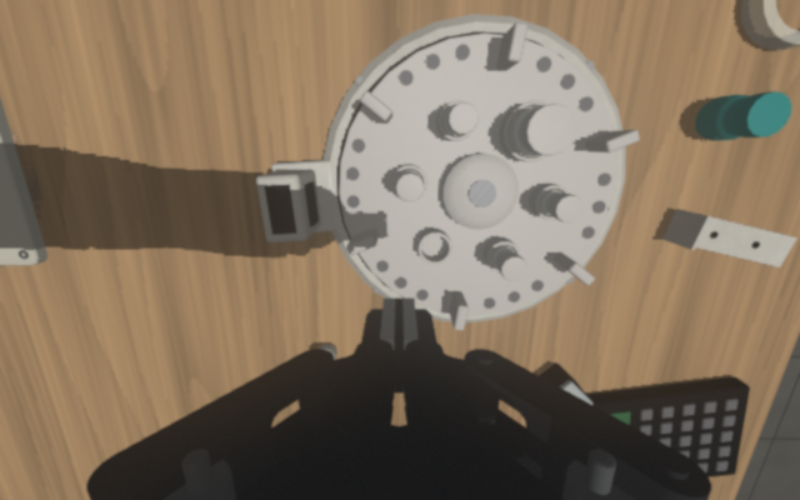

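The wrist view (800x500) shows the bottle cap at (549,129). Vial caps are at (463,119), (410,185), (512,268) and (570,208), the empty pocket at (432,245), the hub at (482,193) and the reader's top face at about (284,209). I'll fit the axis and angles to these.

```bash
cat >> h.py <<'E'
from scipy.optimize import least_squares
def model(p,ang,r,z,base=False): 
    a=np.radians(ang+p[3 if base else 2]); return np.array([p[0]+r*np.cos(a),p[1]+r*np.sin(a),z])
FE=[(0,.065,.1),(60,.065,.094),(120,.065,.094),(240,.065,.094),(300,.065,.094),(180,.065,.062),(0,0,.062)]
def fit(obs,p0):  # obs: (calib, feature (ang,r,z,base), (u,v))
    fun=lambda p:np.concatenate([pr(c,model(p,*f))[0]-uv for c,f,uv in obs])
    o=least_squares(fun,p0,x_scale=[.01,.01,1,1],loss="soft_l1"); return o.x,o.fun.reshape(-1,2)
E
python3 - <<'E'
from workcell import get_calibration
from h import *
import pickle
s,c,im=pickle.load(open("pics/w1.pkl","rb")); T=get_calibration("top")
# CCW in world from bottle: order of vials by world angle
w=[(549,129),(463,119),(410,185),(512,268),(570,208),(432,245),(482,193)]
k=130/600
t=[(197,178),(183,280),(267,345),(375,205),(290,140),(358,317),(277,250)]
W=[(c,f,np.array(q)*.8) for f,q in zip(FE,w)]+[(c,(180,.17,.09,True),np.array((284,209))*.8)]
P=[(T,f,np.array((285+a*k,150+b*k))) for f,(a,b) in zip(FE,t)]+[(T,(180,.17,.09,True),np.array((285+297*k,150+520*k)))]
for o in (W,P,W+P):
    x,r=fit(o,[.5615,-.005,52,4]); print(x.round(4),"turn",x[3]+180-x[2]); 
    print(r.round(1).tolist())
p=x; cv2.imwrite
im=im[:,:,::-1].copy()
E
```

```text
[ 5.63800e-01 -5.00000e-03  5.24332e+01  4.07210e+00] turn 131.6389016243619
[[2.4, -0.3], [0.4, -2.5], [-0.9, 0.4], [0.9, 0.6], [-0.5, 0.6], [1.3, 2.0], [-0.9, -0.9], [-3.9, 0.2]]
[ 5.6200e-01 -6.7000e-03  5.2152e+01  3.7339e+00] turn 131.5818749014571
[[-0.3, -0.3], [-0.5, 0.5], [-0.6, 0.7], [0.5, -0.3], [0.7, -0.1], [0.2, -1.0], [-0.0, -0.3], [0.0, 0.6]]
[ 5.63500e-01 -5.20000e-03  5.24275e+01  4.01630e+00] turn 131.5887074303065
[[2.0, 0.0], [0.0, -2.2], [-1.3, 0.6], [0.5, 0.8], [-0.8, 0.8], [1.0, 2.2], [-1.2, -0.7], [-4.2, 0.2], [-0.9, -0.7], [-1.0, 0.1], [-1.0, 0.1], [-0.1, -0.9], [0.1, -0.7], [-0.2, -1.6], [-0.5, -0.8], [-0.2, 0.1]]
```

Fit: axis (0.563,-0.0055), bottle at 52.4°, reader at 184.0°, so I need a turn of about +131.6° (CCW). I'll lower the closed fingers into the gap at 235°, behind the paddle at 262°.

>>> send_rows --moves '[[[-30,2,0],[0,0,0],0],[[-60,5,20],[0,0,0],0],[[-60,5,50],[0,0,0],0],[[-60,5,80],[0,0,0],0],[[-60,5,100],[0,0,0],0],[[-60,5,120],[0,0,0],0],[[-60,5,120],[0,0,0],0]]'

```text
clock: 1.9
eef_pos: [0.4917, -0.1021, 0.1784]
tool_rot: [0.706, 0.708, -0.003, -0.005]
ft_force: [-0.0, -0.0, -0.5]
grip_width: -0.0002
```

Run:
```python
from workcell import *
from h import *
s=readout.get_obs();print(s["eef_pos"],s["ft_force"].round(1))
c=get_calibration("wrist"); im=camera("wrist"); cv2.imwrite("pics/w2.png",im[:,:,::-1])
for d in (.073,.086):
    print(d,pr(c,s["eef_pos"]+Ro.from_quat(s["tool_rot"]).apply([0,0,d])))
```

```text
[ 0.49168717 -0.1020909   0.17840466] [-0.  -0.  -0.5]
0.073 [[317.4500328  252.85709348]]
0.086 [[317.53566454 242.7279203 ]]
```

View pics/w2.png

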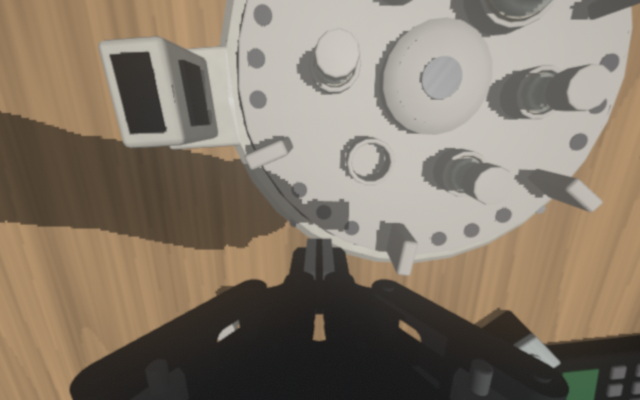

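The view shows clear gaps: the paddle at 202° is at (265,152), the paddle at 262° at (400,245), and the fingertips at about (319,240) are over the gap. Lowering now and computing the arc.

>>> send_rows --moves '[[[2,4,20],[0,0,0],0],[[2,4,40],[0,0,0],0],[[2,4,44],[0,0,0],0],[[2,4,44],[0,0,0],0]]'

```text
clock: 2.28
eef_pos: [0.4958, -0.1005, 0.1367]
tool_rot: [0.706, 0.708, -0.003, -0.005]
ft_force: [1.0, -0.7, -0.1]
grip_width: -0.0003
```

```bash
cat > arc.py <<'E'
from workcell import *
from h import *
import sys
a0,a1,n=map(float,sys.argv[1:4]); r=.115; s=readout.get_obs(); A=np.array([.563,-.0055])
e=s["eef_pos"]-[*A,0]; print(s["eef_pos"].round(4),"r",np.hypot(*e[:2]).round(4),"phi",np.degrees(np.arctan2(e[1],e[0]))%360,"F",s["ft_force"].round(1),s["clock"])
for a in np.linspace(a0,a1,int(n)):
    q=np.radians(a); P=np.array([A[0]+r*np.cos(q),A[1]+r*np.sin(q),.134]); print(round(a),totool(s,P-s["eef_pos"]).round(0).tolist())
E
python3 arc.py 240 380 25
```

```text
[ 0.4958 -0.1005  0.1367] r 0.1164 phi 234.7352864355811 F [ 1.  -0.7 -0.1] 2.2833
240 [-5.0, 10.0, 3.0]
246 [-10.0, 20.0, 2.0]
252 [-14.0, 31.0, 2.0]
258 [-17.0, 42.0, 2.0]
263 [-19.0, 54.0, 2.0]
269 [-20.0, 66.0, 2.0]
275 [-20.0, 77.0, 2.0]
281 [-18.0, 89.0, 2.0]
287 [-15.0, 100.0, 2.0]
292 [-11.0, 111.0, 1.0]
298 [-6.0, 122.0, 1.0]
304 [-0.0, 132.0, 1.0]
310 [7.0, 141.0, 1.0]
316 [15.0, 150.0, 1.0]
322 [23.0, 157.0, 1.0]
328 [33.0, 164.0, 1.0]
333 [43.0, 170.0, 1.0]
339 [54.0, 175.0, 1.0]
345 [65.0, 178.0, 1.0]
351 [76.0, 181.0, 1.0]
357 [88.0, 182.0, 1.0]
362 [100.0, 182.0, 1.0]
368 [111.0, 181.0, 1.0]
374 [123.0, 179.0, 1.0]
380 [134.0, 176.0, 1.0]
```

>>> send_rows --moves '[[[-5,10,2],[0,0,0],0],[[-10,20,2],[0,0,0],0],[[-14,31,2],[0,0,0],0],[[-17,42,2],[0,0,0],0],[[-19,54,2],[0,0,0],0],[[-20,66,2],[0,0,0],0],[[-20,77,2],[0,0,0],0],[[-18,89,2],[0,0,0],0],[[-15,100,2],[0,0,0],0],[[-11,111,1],[0,0,0],0],[[-6,122,1],[0,0,0],0],[[-6,122,1],[0,0,0],0]]'

```text
clock: 3.28
eef_pos: [0.6202, -0.106, 0.1367]
tool_rot: [0.706, 0.708, -0.002, -0.003]
ft_force: [-0.2, -0.6, 1.0]
grip_width: -0.0002
```

```bash
python3 arc.py 304 378 13; python3 -c "
from workcell import *
import cv2;cv2.imwrite('pics/t3.png',camera('top')[:,:,::-1])"
```

```text
[ 0.6202 -0.106   0.1367] r 0.1157 phi 299.6494506024314 F [-0.2 -0.6  1. ] 3.2833
304 [5.0, 7.0, 3.0]
310 [13.0, 17.0, 3.0]
316 [21.0, 26.0, 3.0]
322 [30.0, 34.0, 3.0]
329 [41.0, 41.0, 3.0]
335 [52.0, 47.0, 2.0]
341 [63.0, 52.0, 2.0]
347 [75.0, 55.0, 2.0]
353 [87.0, 57.0, 2.0]
360 [99.0, 58.0, 3.0]
366 [112.0, 58.0, 3.0]
372 [124.0, 56.0, 3.0]
378 [136.0, 52.0, 3.0]
```

>>> send_rows --moves '[[[5,7,3],[0,0,0],0],[[13,17,3],[0,0,0],0],[[21,26,3],[0,0,0],0],[[30,34,3],[0,0,0],0],[[41,41,3],[0,0,0],0],[[52,47,2],[0,0,0],0],[[63,52,2],[0,0,0],0],[[75,55,2],[0,0,0],0],[[87,57,2],[0,0,0],0],[[99,58,3],[0,0,0],0],[[112,58,3],[0,0,0],0],[[112,58,3],[0,0,0],0]]'

```text
clock: 4.33
eef_pos: [0.677, 0.0093, 0.1331]
tool_rot: [0.705, 0.709, -0.001, -0.004]
ft_force: [-0.4, 0.9, 0.4]
grip_width: 0.0002
```

```bash
python3 arc.py 370 385 6
python3 - <<'E'
from workcell import *
from h import *
import pickle
s=readout.get_obs(); c=get_calibration("wrist"); im=camera("wrist"); pickle.dump((s,c,im),open("pics/w4.pkl","wb"))
t=camera("top")[150:280,285:415]
cv2.imwrite("pics/v4.png",np.vstack([cv2.resize(t,(400,400),interpolation=cv2.INTER_CUBIC),cv2.resize(im,(400,200))])[:400,:,::-1])
cv2.imwrite("pics/v4.png",cv2.resize(t,(600,600),interpolation=cv2.INTER_CUBIC)[:,:,::-1])
E
```

```text
[0.677  0.0093 0.1331] r 0.1149 phi 7.380847362695994 F [-0.4  0.9  0.4] 4.3333
370 [5.0, -1.0, -1.0]
373 [11.0, -2.0, -1.0]
376 [17.0, -3.0, -1.0]
379 [23.0, -5.0, -1.0]
382 [28.0, -7.0, -1.0]
385 [34.0, -10.0, -1.0]
```

View pics/v4.png

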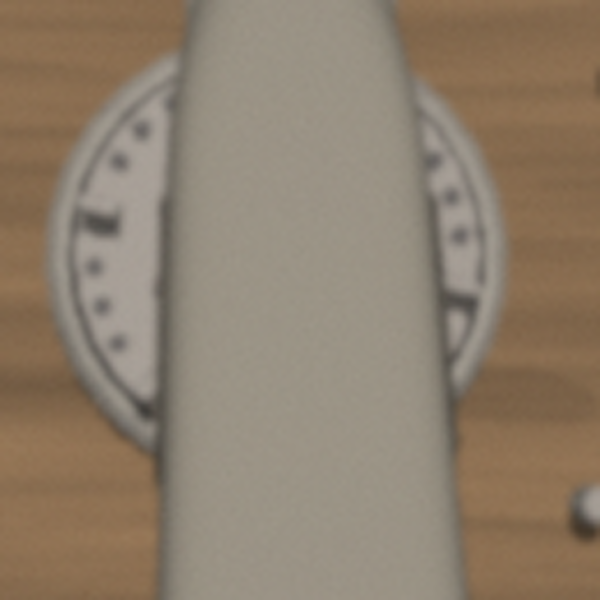

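The left paddle moved from (98,238) to (98,220). That matches a turn of about +115°, as expected from the finger angle. I'll push on to φ≈23°, then back off a little and lift to look.

>>> send_rows --moves '[[[5,-1,0],[0,0,0],0],[[11,-2,0],[0,0,0],0],[[17,-3,0],[0,0,0],0],[[23,-5,0],[0,0,0],0],[[28,-7,0],[0,0,0],0],[[30,-8,0],[0,0,0],0],[[30,-8,0],[0,0,0],0],[[30,-8,0],[0,0,0],0]]'

```text
clock: 5.1
eef_pos: [0.6689, 0.0374, 0.1334]
tool_rot: [0.706, 0.709, -0.002, -0.003]
ft_force: [-0.1, 1.1, -0.1]
grip_width: 0.0
```

```bash
python3 arc.py 383 385 2
```

```text
[0.6689 0.0374 0.1334] r 0.1143 phi 22.059808889894665 F [-0.1  1.1 -0.1] 5.1
383 [2.0, -0.0, -1.0]
385 [6.0, -2.0, -1.0]
```

>>> send_rows --moves '[[[-15,0,0],[0,0,0],0],[[-20,0,-20],[0,0,0],0],[[-20,0,-60],[0,0,0],0],[[-20,-30,-100],[0,0,0],0],[[-20,-70,-140],[0,0,0],0],[[-20,-105,-165],[0,0,0],0],[[-20,-140,-165],[0,0,0],0],[[-20,-160,-165],[0,0,0],0],[[-20,-160,-165],[0,0,0],0]]'

```text
clock: 5.85
eef_pos: [0.504, 0.0152, 0.3009]
tool_rot: [0.706, 0.708, -0.003, -0.004]
ft_force: [0.2, 0.0, 0.2]
grip_width: 0.0
```

Run:
```python
from workcell import *
from h import *
import pickle
s=readout.get_obs(); c=get_calibration("wrist"); im=camera("wrist"); pickle.dump((s,c,im),open("pics/w5.pkl","wb"))
print(s["eef_pos"],s["clock"])
cv2.imwrite("pics/w5.png",cv2.resize(im[:250,130:530],(800,500),interpolation=cv2.INTER_CUBIC)[:,:,::-1])
print(pr(c,[[.563,-.0055,.044],[.393,-.018,.09]]))
```

```text
[0.5039518  0.01524398 0.30093213] 5.85
[[368.77604018 197.39419119]
 [216.65707891 219.51551328]]
```

View pics/w5.png

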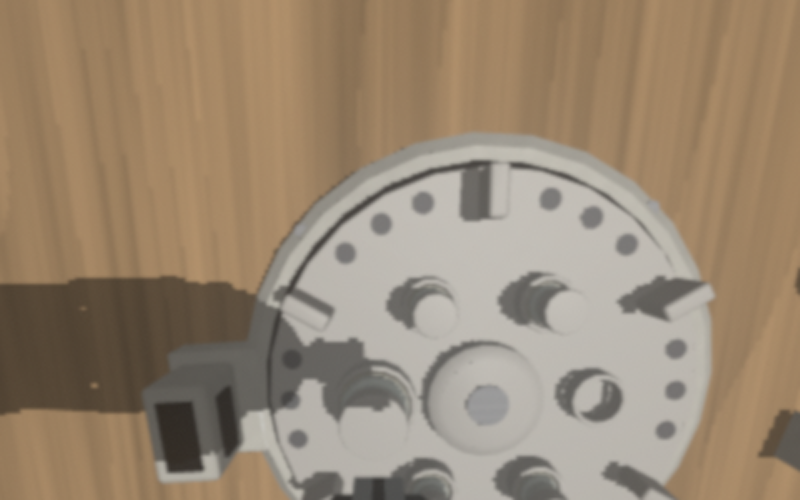

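The bottle cap (374,428) is almost in front of the reader, whose top is at (182,437) with its window at (228,420). Vials are at (435,315) and (567,310), the empty pocket at (597,397) and the hub at (488,405). Paddle tops are at (500,190), (690,297) and (307,310). Refitting.

Run:
```python
from h import *
import pickle
s,c,im=pickle.load(open("pics/w5.pkl","rb"))
q=lambda u,v:np.array([130+u/2,v/2])
O=[(c,FE[4],q(435,316)),(c,FE[3],q(567,312)),(c,FE[5],q(597,397)),(c,FE[6],q(488,405)),
 (c,(270,.115,.08),q(500,190)),(c,(210,.115,.08),q(690,298)),(c,(330,.115,.08),q(307,311)),(c,FE[0],q(374,428))]
for rd in [(182,437)]:
    o=O+[(c,(180,.17,.09,True),q(*rd))]
    x,r=fit(o,[.563,-.0055,182,4]); print(x.round(4),"left",x[3]+180-x[2]); print(r.round(1).tolist())
# predicted window/bottle features in the crop for visual check
p=x
for a in [(-9.35,.17/1)]: pass
A=p[:2]; u=np.array([np.cos(np.radians(p[3])),np.sin(np.radians(p[3]))]); n=np.array([-u[1],u[0]])
cor=[np.r_[A-u*(.17+a)+n*b,.09] for a in(-.018,.018) for b in(-.028,.028)]
print(((pr(c,cor)-[130,0])*2).round(0).tolist())
```

```text
[ 5.658000e-01 -5.200000e-03  1.822862e+02  3.989100e+00] left 1.702947902001057
[[0.3, -0.4], [0.6, -0.6], [2.1, 1.3], [-0.2, -1.0], [-0.3, -1.1], [0.7, 1.1], [-1.7, 1.2], [-0.1, 0.4], [-1.4, 0.1]]
[[220.0, 483.0], [204.0, 385.0], [156.0, 487.0], [136.0, 389.0]]
```

>>> send_rows --moves '[[[0,40,0],[0,0,0],0],[[0,80,0],[0,0,0],0],[[0,120,0],[0,0,0],0],[[0,160,30],[0,0,0],0],[[0,165,70],[0,0,0],0],[[0,165,100],[0,0,0],0],[[0,165,130],[0,0,0],0],[[0,165,130],[0,0,0],0]]'

```text
clock: 6.57
eef_pos: [0.6682, 0.0153, 0.16]
tool_rot: [0.706, 0.708, -0.007, -0.008]
ft_force: [-1.5, 0.2, -1.2]
grip_width: -0.0
```

```bash
python3 arc.py 374 384 6
```

```text
[0.6682 0.0153 0.16  ] r 0.1073 phi 11.163360449651751 F [-1.5  0.2 -1.2] 6.5667
374 [7.0, 7.0, 26.0]
376 [11.0, 6.0, 26.0]
378 [15.0, 5.0, 26.0]
380 [18.0, 3.0, 26.0]
382 [22.0, 2.0, 26.0]
384 [26.0, 0.0, 26.0]
```

>>> send_rows --moves '[[[2,7,13],[0,0,0],0],[[5,7,26],[0,0,0],0],[[7,7,26],[0,0,0],0],[[11,6,26],[0,0,0],0],[[15,5,26],[0,0,0],0],[[18,3,26],[0,0,0],0],[[22,2,26],[0,0,0],0],[[24,1,26],[0,0,0],0],[[25,1,26],[0,0,0],0],[[25,1,26],[0,0,0],0],[[25,1,26],[0,0,0],0]]'

```text
clock: 7.48
eef_pos: [0.6687, 0.0404, 0.1343]
tool_rot: [0.706, 0.708, -0.007, -0.008]
ft_force: [1.0, -0.1, -0.4]
grip_width: -0.0004
```

```bash
python3 arc.py 383 385 3
```

```text
[0.6687 0.0404 0.1343] r 0.1152 phi 23.485575395763618 F [ 1.  -0.1 -0.4] 7.4833
383 [-1.0, 0.0, 0.0]
384 [1.0, -1.0, 0.0]
385 [3.0, -1.0, 0.0]
```

>>> send_rows --moves '[[[-15,0,0],[0,0,0],0],[[-18,0,-30],[0,0,0],0],[[-18,0,-65],[0,0,0],0],[[-20,0,-100],[0,0,0],0],[[-40,-30,-125],[0,0,0],0],[[-60,-60,-136],[0,0,0],0],[[-80,-95,-136],[0,0,0],0],[[-95,-130,-136],[0,0,0],0],[[-110,-165,-136],[0,0,0],0],[[-110,-189,-136],[0,0,0],0],[[-110,-189,-136],[0,0,0],0],[[-110,-189,-136],[0,0,0],0]]'

```text
clock: 8.48
eef_pos: [0.4817, -0.0715, 0.2745]
tool_rot: [0.707, 0.707, -0.006, -0.008]
ft_force: [0.1, -0.2, 0.5]
grip_width: 0.0001
```

Run:
```python
from workcell import *
from h import *
import pickle
s=readout.get_obs(); c=get_calibration("wrist"); im=camera("wrist"); pickle.dump((s,c,im),open("pics/w6.pkl","wb"))
print(s["eef_pos"],s["clock"])
cv2.imwrite("pics/w6.png",cv2.resize(im[20:270,150:550],(800,500),interpolation=cv2.INTER_CUBIC)[:,:,::-1])
```

```text
[ 0.48166601 -0.07154404  0.27450019] 8.4833
```

View pics/w6.png

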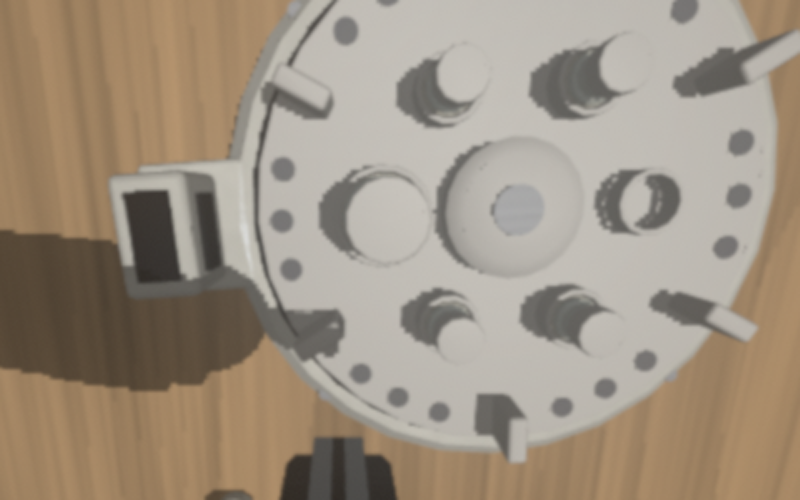

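The bottle (388,222) now lies between the hub (518,209) and the reader's top face, about (154,234). All vials are seated, at (464,73), (625,63), (459,341) and (601,333). Refitting for the remaining angle.

Run:
```python
from h import *
import pickle
s,c,im=pickle.load(open("pics/w6.pkl","rb"))
q=lambda u,v:np.array([150+u/2,20+v/2])
V=[(c,FE[4],q(464,73)),(c,FE[3],q(625,63)),(c,FE[1],q(459,341)),(c,FE[2],q(601,333)),(c,FE[5],q(643,202)),(c,FE[6],q(518,209)),(c,FE[0],q(388,222))]
P=[(c,(330,.115,.08),q(302,90)),(c,(150,.115,.08),q(733,320)),(c,(90,.115,.08),q(518,440))]
R=[(c,(180,.17,.09,True),q(154,234))]
for o in (V+R,P+V[-2:-1]+R,V+P+R):
    x,r=fit(o,[.563,-.0055,184,4]); print(x.round(4),"left",x[3]+180-x[2]); print(r.round(1).tolist())
p=x
A=p[:2]; u=np.array([np.cos(np.radians(p[3])),np.sin(np.radians(p[3]))]); n=np.array([-u[1],u[0]])
im=im.copy(); 
def poly(pts,col): 
    g=pr(c,pts); g=((g-[150,20])*2).astype(int); cv2.polylines(big,[g.reshape(-1,1,2)],True,col,1)
big=cv2.resize(im[20:270,150:550],(800,500),interpolation=cv2.INTER_CUBIC)[:,:,::-1].copy()
for z in(.09,): poly([np.r_[A-u*(.17+a)+n*b,z] for a,b in((-.018,-.028),(-.018,.028),(.018,.028),(.018,-.028))],(0,0,255))
for rr,z,col in((.15,.03,(0,255,0)),(.13,.044,(255,0,0))): poly([np.r_[A+rr*np.array([np.cos(t),np.sin(t)]),z] for t in np.linspace(0,6.28,90)],col)
poly([np.r_[A,.044],np.r_[A-u*.15,.044]],(255,0,255))
b=A-u*.065; poly([np.r_[b+.02*np.array([np.cos(t),np.sin(t)]),.1] for t in np.linspace(0,6.28,40)],(0,0,255))
for k in range(6):
    C=A;a=np.radians(p[2]+30+60*k);e=np.array([np.cos(a),np.sin(a)]);f=np.array([-e[1],e[0]])
    poly([np.r_[A+e*r_+f*w,.08] for r_,w in((.102,-.005),(.128,-.005),(.128,.005),(.102,.005))],(255,128,0))
cv2.imwrite("pics/w6o.png",big)
```

```text
[ 5.64500e-01 -6.00000e-03  1.83119e+02  3.38550e+00] left 0.2665520566898749
[[-0.6, -0.5], [1.0, -0.6], [0.4, 0.7], [1.0, 1.4], [4.8, 0.2], [-1.0, 0.4], [-0.7, -0.5], [-2.1, 0.1]]
[ 5.653000e-01 -5.600000e-03  1.835805e+02  3.508100e+00] left -0.0723863086802794
[[-0.9, -1.8], [1.5, 1.0], [1.3, 1.0], [-0.1, -0.0], [-1.1, 0.1]]
[ 5.64600e-01 -5.90000e-03  1.83413e+02  3.41150e+00] left -0.0015872003050958483
[[-0.9, -0.3], [0.8, -0.9], [0.8, 0.7], [1.5, 1.1], [5.0, -0.2], [-0.9, 0.3], [-0.6, -0.1], [-1.6, -1.8], [0.4, 1.6], [0.2, 1.3], [-1.9, 0.1]]
```

View pics/w6o.png

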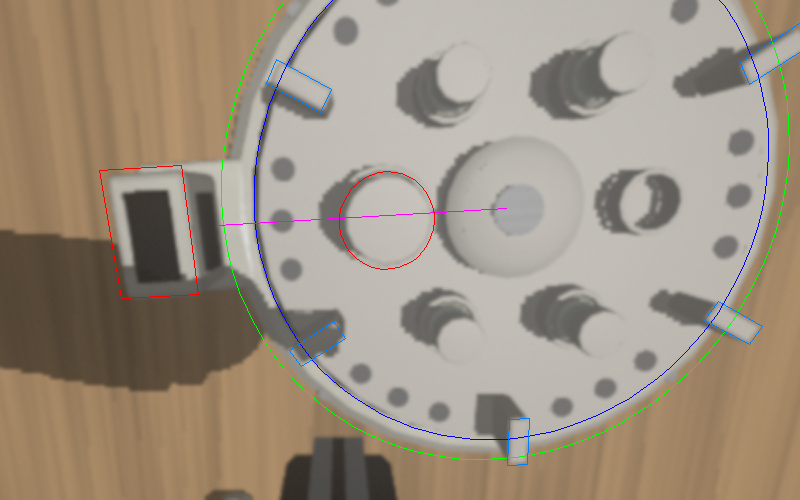

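The overlay agrees: the bottle, the middle rim hole (281,220) and the reader lie on one line, with about 0° ± 1° left. Next is the scan key.

>>> send_rows --moves '[[[-35,6,0],[0,0,0],0],[[-70,12,0],[0,0,0],0],[[-105,18,0],[0,0,0],0],[[-140,24,0],[0,0,0],0],[[-175,30,0],[0,0,0],0],[[-210,36,5],[0,0,0],0],[[-245,42,15],[0,0,0],0],[[-280,48,25],[0,0,0],0],[[-300,50,25],[0,0,0],0],[[-300,50,25],[0,0,0],0],[[-300,50,25],[0,0,0],0]]'

```text
clock: 9.45
eef_pos: [0.5334, -0.3727, 0.2461]
tool_rot: [0.707, 0.707, -0.006, -0.008]
ft_force: [-0.1, 0.5, 0.1]
grip_width: 0.0001
```

Run:
```python
from workcell import *
from h import *
import pickle
s=readout.get_obs(); c=get_calibration("wrist"); im=camera("wrist"); pickle.dump((s,c,im),open("pics/w7.pkl","wb"))
print(s["eef_pos"],s["tool_rot"].round(3),s["clock"],s["ft_force"].round(1),pr(c,[.535,-.323,.015]))
cv2.imwrite("pics/w7.png",im[:,:,::-1])
```

```text
[ 0.53344573 -0.37267699  0.24607265] [ 0.707  0.707 -0.006 -0.008] 9.45 [-0.1  0.5  0.1] [[323.9640533  139.95694165]]
```

View pics/w7.png

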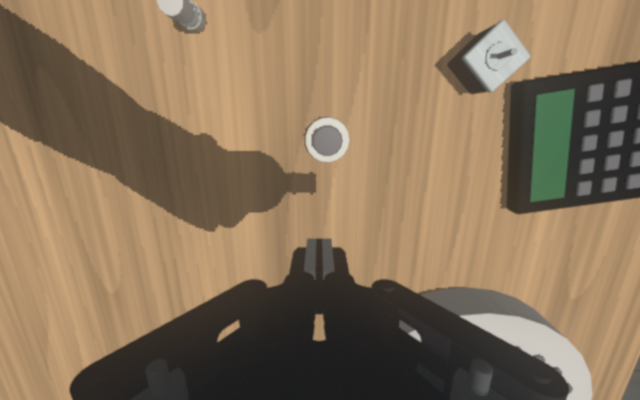

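The key's button is at (327,140), with nothing else near the fingers' path.

Run:
```python
from workcell import *
from h import *
import pickle
s,c,im=pickle.load(open("pics/w7.pkl","rb")); T=get_calibration("top")
k=tri([c,T],[(327,140),(451,215)]); print("key",k,bp(c,327,140,.016))
k=bp(c,327,140,.016)
tip=s["eef_pos"]+Ro.from_quat(s["tool_rot"]).apply([0,0,.0726]); print(tip)
print("to 20 mm above .016:",totool(s,k+[0,0,.02]-tip))
```

```text
key [ 0.53656079 -0.32324182  0.01977184] [ 0.5381904  -0.32295461  0.016     ]
[ 0.53196411 -0.37244454  0.17348814]
to 20 mm above .016: [ 49.05040274   9.02851485 137.49019244]
```

>>> send_rows --moves '[[[25,4,10],[0,0,0],0],[[49,8,30],[0,0,0],0],[[49,8,60],[0,0,0],0],[[49,8,90],[0,0,0],0],[[49,8,115],[0,0,0],0],[[49,8,130],[0,0,0],0],[[49,8,130],[0,0,0],0],[[49,8,130],[0,0,0],0]]'

```text
clock: 10.17
eef_pos: [0.5389, -0.3206, 0.1165]
tool_rot: [0.706, 0.708, -0.006, -0.009]
ft_force: [0.1, -0.1, 0.9]
grip_width: 0.0001
```

```bash
cat > tip.py <<'E'
from workcell import *
from h import *
s=readout.get_obs(); tip=s["eef_pos"]+Ro.from_quat(s["tool_rot"]).apply([0,0,.0726]); print("tip",tip.round(4),"F",s["ft_force"].round(1),s["clock"]); print("to key top .016",totool(s,np.array([.5375,-.323,.016])-tip).round(1))
E
python3 tip.py
```

```text
tip [ 0.5374 -0.3203  0.0439] F [ 0.1 -0.1  0.9] 10.1667
to key top .016 [-2.8  0.7 27.9]
```

>>> send_rows --moves '[[[-2,0,10],[0,0,0],0],[[-3,0,18],[0,0,0],0],[[-3,0,20],[0,0,0],0],[[-3,0,22],[0,0,0],0],[[-3,0,24],[0,0,0],0],[[-3,0,26],[0,0,0],0],[[-3,0,26],[0,0,0],0]]'

```text
clock: 10.75
eef_pos: [0.5384, -0.3236, 0.0907]
tool_rot: [0.706, 0.708, -0.006, -0.009]
ft_force: [-1.0, 1.5, 2.1]
grip_width: -0.0
```

```bash
python3 tip.py
```

```text
tip [ 0.5369 -0.3233  0.0181] F [-1.   1.5  2.1] 10.75
to key top .016 [0.3 0.6 2.1]
```

>>> send_rows --moves '[[[0,0,1],[0,0,0],0],[[0,0,2],[0,0,0],0],[[0,0,3],[0,0,0],0],[[0,0,4],[0,0,0],0],[[0,0,4],[0,0,0],0]]'

```text
clock: 11.17
eef_pos: [0.5385, -0.3236, 0.0886]
tool_rot: [0.706, 0.708, -0.006, -0.008]
ft_force: [-3.1, 3.3, 10.9]
grip_width: -0.0
```

```bash
python3 tip.py
```

```text
tip [ 0.5371 -0.3233  0.016 ] F [-3.1  3.3 10.9] 11.1667
to key top .016 [ 0.3  0.5 -0. ]
```

10.9 N with the motion stalled is well over the 4 N needed, so the key has bottomed out. I'll press slightly more, then release straight up.

>>> send_rows --moves '[[[0,0,2],[0,0,0],0],[[0,0,3],[0,0,0],0],[[0,0,3],[0,0,0],0]]'

```text
clock: 11.42
eef_pos: [0.5385, -0.3236, 0.0884]
tool_rot: [0.706, 0.708, -0.006, -0.008]
ft_force: [-5.7, 3.9, 16.3]
grip_width: -0.0
```

>>> send_rows --moves '[[[0,0,-10],[0,0,0],0],[[0,0,-30],[0,0,0],0],[[0,0,-65],[0,0,0],0],[[0,0,-100],[0,0,0],0],[[0,0,-135],[0,0,0],0],[[-40,0,-160],[0,0,0],0],[[-40,0,-160],[0,0,0],0],[[-40,0,-160],[0,0,0],0]]'

```text
clock: 12.08
eef_pos: [0.5424, -0.3668, 0.2508]
tool_rot: [0.707, 0.707, -0.005, -0.005]
ft_force: [0.2, 0.1, -0.7]
grip_width: -0.0004
```

```bash
python3 tip.py
python3 - <<'E'
from workcell import *
import cv2,numpy as np
a=camera("top")[140:280,290:480]
cv2.imwrite("pics/f.png",cv2.resize(a,(798,588),interpolation=cv2.INTER_CUBIC)[:,:,::-1])
E
```

```text
tip [ 0.5414 -0.3668  0.1782] F [ 0.2  0.1 -0.7] 12.0833
to key top .016 [ 44.   -1.6 162.2]
```

View pics/f.png

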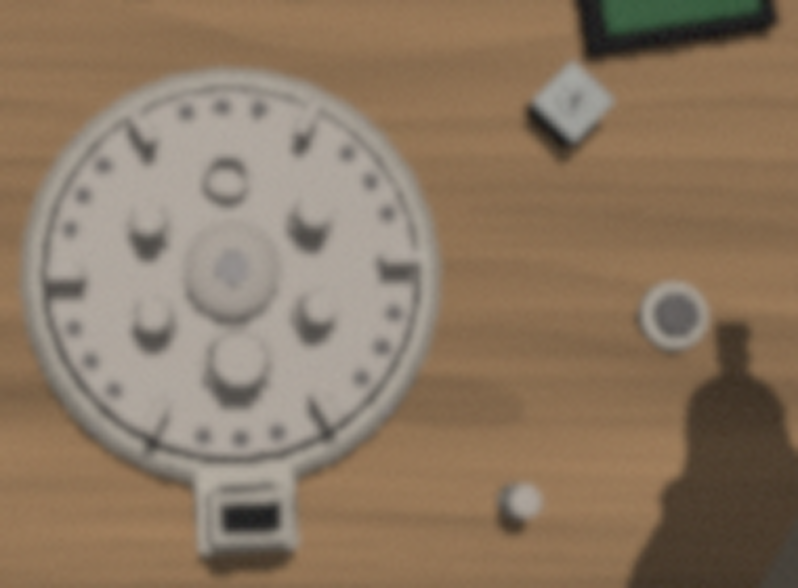

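The final top crop shows the bottle (238,360) between the hub (231,268) and the reader (248,515). All vials are in their pockets, and the key (675,315), spare vial (520,502) and motor (572,105) are undisturbed. The hub-to-reader line tilts about 3.9°, and the rim holes at (222,107) and (240,438) give about 3.1° for the disc, a difference of less than 1°. Handing in.

```bash
python3 -c "
from workcell import *
print(order.job_done(), readout.get_obs()['clock'])"
```

```text
the job is handed in; nothing more can be done
the job is handed in; nothing more can be done
```

The wide bottle now stands in front of the code reader. After that I pressed the scan key fully down, let it go, and handed the job in at about 12 s on the robot's clock.

- **Carousel:** I turned it about +131° counter-clockwise with the closed fingertips, pushing one paddle, then made a small second push of 1.4° after checking the angle. Both the last wrist view and the final top view put the bottle within about 1° of the reader's line.
- **Scan key:** The press stalled at 10.9 N and moved only 0.2 mm more by 16.3 N, well over the 4 N needed. I read that as the key's end stop; its travel could not be read directly.
- **Rest of the bench:** In the final top view, all four vials are in their pockets, and the motor and the spare vial look undisturbed. The screwdriver and the tray were outside that crop, and the arm never went near them. The arm ended clear of everything, with no force on it.
- **Disagreements:** The reader's direction came out between 3.4° and 4.1° in different views. Some fitted points were off by several pixels, the worst being the empty pocket at 5 px. This is included in the 1° figure.

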